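# Check tool-chest drawer runners and reject the one that binds

## Task

Check the three drawer runners on the sloping stand, starting with the one nearest the robot and working outwards: draw each slide out by its blue tab as far as it will go, then push it fully home before going on. Leave the sound runners in place with their slides home, but take the one whose slide jams part-way and set it down (do not drop it) flat on its base in the middle of the red tray, lying along the tray, slide still home. Do not disturb the can, the pliers or the screwdriver.

Things in the scene. Friction and masses are not known exactly. Their poses are not given: they have to be found in the camera images.
- stand: fixed steel stand; origin: centre of its underside. Its 240 (x) x 190 mm top slopes 30 deg, rising to stand +y, facing -y and up (normal 0,-0.5,0.866). 3 rows, 75 mm apart in stand x, hold a runner each, lying up the slope. Yellow ribs 10 mm high flank it 43-69 mm from its middle; posts 28 mm high 2 mm off its ends. A lamp bar, 36 mm thick, runs along x at y=12, z=273 mm, held at x=+-127 mm from behind
- reject_tray: fixed red open tray, outside 210 mm (its x) x 140 mm (its y), 35 mm high, walls and floor 5 mm thick; origin at the centre of its underside
- phone_holder: fixed black gooseneck with a phone, an obstacle 220 mm high; base 70 x 60 mm, everything within 60 mm of the vertical through its origin (centre of the underside)
- spray_can: loose upright aerosol can, 56 mm diameter, 150 mm high, a bystander; origin at the centre of its underside
- screwdriver: loose screwdriver with a yellow handle lying on the bench, 170 mm long, along its x, under 35 mm high, a bystander; origin under its middle
- pliers: loose blue-handled pliers lying on the bench, 140 mm long (its x) x 76 mm, 16 mm high, a bystander; origin on the bench near their pivot
- row1 (a point): where the middle of the runner lies in the stand's nearest row as seen from the robot, 14 mm above the slope; axes as the stand's, not tilted
- row2 (a point): where the middle of the runner lies in the stand's middle row as seen from the robot, 14 mm above the slope; axes as the stand's, not tilted
- row3 (a point): where the middle of the runner lies in the stand's farthest row as seen from the robot, 14 mm above the slope; axes as the stand's, not tilted
- runner_a_mid (a point): centre of runner a: loose steel channel 150 (its y) x 36 (its x) x 28 mm high (its z), 0.57 kg in all. The three look alike; which lies in which row varies. In the stand its z is square to the slope, its +y uphill; lift it square to the slope until past the 28 mm posts, then away downhill. Grip across the 36 mm at its middle, under the lamp bar with a tool tilted like the slope
- tab_a (a point): point on the blue tab of runner a's slide, 46 mm above the runner's underside, 14 mm below the tab's top; tab 30 mm (runner y) x 10 mm (runner x, pinch it so), rising from the channel's top (28 mm above its underside) to 60 mm; 55 mm to -y of the runner's middle when home. Axes as the runner's
- slide_a (a joint): how far slide a is drawn out of its channel towards the runner's -y (downhill), in m; 0 is fully home. A sound slide runs freely (1 to 2 N) to 0.060; a binding one drags (3 N rising to 6 N) and jams dead before 0.035. It stays where it is left
- runner_b_mid (a point): centre of runner b: loose steel channel 150 (its y) x 36 (its x) x 28 mm high (its z), 0.57 kg in all. The three look alike; which lies in which row varies. In the stand its z is square to the slope, its +y uphill; lift it square to the slope until past the 28 mm posts, then away downhill. Grip across the 36 mm at its middle, under the lamp bar with a tool tilted like the slope
- tab_b (a point): point on the blue tab of runner b's slide, 46 mm above the runner's underside, 14 mm below the tab's top; tab 30 mm (runner y) x 10 mm (runner x, pinch it so), rising from the channel's top (28 mm above its underside) to 60 mm; 55 mm to -y of the runner's middle when home. Axes as the runner's
- slide_b (a joint): how far slide b is drawn out of its channel towards the runner's -y (downhill), in m; 0 is fully home. A sound slide runs freely (1 to 2 N) to 0.060; a binding one drags (3 N rising to 6 N) and jams dead before 0.035. It stays where it is left
- runner_c_mid (a point): centre of runner c: loose steel channel 150 (its y) x 36 (its x) x 28 mm high (its z), 0.57 kg in all. The three look alike; which lies in which row varies. In the stand its z is square to the slope, its +y uphill; lift it square to the slope until past the 28 mm posts, then away downhill. Grip across the 36 mm at its middle, under the lamp bar with a tool tilted like the slope
- tab_c (a point): point on the blue tab of runner c's slide, 46 mm above the runner's underside, 14 mm below the tab's top; tab 30 mm (runner y) x 10 mm (runner x, pinch it so), rising from the channel's top (28 mm above its underside) to 60 mm; 55 mm to -y of the runner's middle when home. Axes as the runner's
- slide_c (a joint): how far slide c is drawn out of its channel towards the runner's -y (downhill), in m; 0 is fully home. A sound slide runs freely (1 to 2 N) to 0.060; a binding one drags (3 N rising to 6 N) and jams dead before 0.035. It stays where it is left
Mind the look-alikes: they are no part of the job. What is shaped like the part that bears runner_b_mid but yellow is not meant. Leave any green look-alike of the part that bears runner_a_mid alone.

How it is judged (in metres and radians):
On the way, in this order (a step that is already met when the one before it is completed fails the run):
1. the slide in the nearest row is drawn out as far as it goes (a free one over 53 of its 60 mm, a binding one over 21 mm, to where it jams) (((distance between runner_a_mid and row1 below 0.02 m and value of joint slide_a above 0.053 m) or (distance between runner_b_mid and row1 below 0.02 m and value of joint slide_b above 0.021 m) or (distance between runner_c_mid and row1 below 0.02 m and value of joint slide_c above 0.053 m))), for 0.1 s.
2. the slide in the nearest row is pushed fully home again (within 5 mm), its runner still in its row (((distance between runner_a_mid and row1 below 0.02 m and value of joint slide_a below 0.005 m) or (distance between runner_b_mid and row1 below 0.02 m and value of joint slide_b below 0.005 m) or (distance between runner_c_mid and row1 below 0.02 m and value of joint slide_c below 0.005 m))), for 0.1 s.
3. the slide in the middle row is drawn out as far as it goes (a free one over 53 of its 60 mm, a binding one over 21 mm, to where it jams) (((distance between runner_a_mid and row2 below 0.02 m and value of joint slide_a above 0.053 m) or (distance between runner_b_mid and row2 below 0.02 m and value of joint slide_b above 0.021 m) or (distance between runner_c_mid and row2 below 0.02 m and value of joint slide_c above 0.053 m))), for 0.1 s.
4. the slide in the middle row is pushed fully home again (within 5 mm), its runner still in its row (((distance between runner_a_mid and row2 below 0.02 m and value of joint slide_a below 0.005 m) or (distance between runner_b_mid and row2 below 0.02 m and value of joint slide_b below 0.005 m) or (distance between runner_c_mid and row2 below 0.02 m and value of joint slide_c below 0.005 m))), for 0.1 s.
5. the slide in the farthest row is drawn out as far as it goes (a free one over 53 of its 60 mm, a binding one over 21 mm, to where it jams) (((distance between runner_a_mid and row3 below 0.02 m and value of joint slide_a above 0.053 m) or (distance between runner_b_mid and row3 below 0.02 m and value of joint slide_b above 0.021 m) or (distance between runner_c_mid and row3 below 0.02 m and value of joint slide_c above 0.053 m))), for 0.1 s.
6. the slide in the farthest row is pushed fully home again (within 5 mm), its runner still in its row (((distance between runner_a_mid and row3 below 0.02 m and value of joint slide_a below 0.005 m) or (distance between runner_b_mid and row3 below 0.02 m and value of joint slide_b below 0.005 m) or (distance between runner_c_mid and row3 below 0.02 m and value of joint slide_c below 0.005 m))), for 0.1 s.
At the end, for the whole second after the job is handed in: binding runner at rest on the red tray's floor, base down (tilt under 7 deg), centre within 50 mm each way of the tray's, length within 20 deg of the tray's; sound runners within 20 mm of a row's point; all slides home within 6 mm (value of joint each of slide_a, slide_b, slide_c below 0.006 m and (distance between runner_a_mid and row1 below 0.02 m or distance between runner_a_mid and row2 below 0.02 m or distance between runner_a_mid and row3 below 0.02 m) and angle between each of runner_a_mid, runner_c_mid's own z axis and vertical below 0.65 rad and (distance between runner_c_mid and row1 below 0.02 m or distance between runner_c_mid and row2 below 0.02 m or distance between runner_c_mid and row3 below 0.02 m) and y of runner_b_mid in the frame of reject_tray between -0.05 and 0.05 m and x of runner_b_mid in the frame of reject_tray between -0.05 and 0.05 m and z of runner_b_mid in the frame of reject_tray below 0.028 m and angle between runner_b_mid's own z axis and vertical below 0.12 rad and angle between the y axis of runner_b_mid and the x axis of reject_tray, either way round below 0.35 rad and linear speed of runner_b below 0.02 m/s); the robot touches nothing.
It fails at once if a sound runner is taken out of its row (distance of any of runner_a_mid, runner_c_mid from where it was at the start of the episode above 0.03 m).
It fails at once if the can, the screwdriver or the pliers are moved by more than 30 mm, or the can is knocked over (distance of any of spray_can, screwdriver, pliers from where it was at the start of the episode above 0.03 m or angle between spray_can's own z axis and vertical above 0.5 rad).
It fails at once if the binding runner is dropped: out of its row, not held, and more than 35 mm above its resting height in the tray (not (distance between runner_b_mid and row1 below 0.02 m) and not (distance between runner_b_mid and row2 below 0.02 m) and not (distance between runner_b_mid and row3 below 0.02 m) and horizontal distance between runner_b_mid and reject_tray below 0.13 m and contact force between the fingers and runner_b below 0.05 N and z of runner_b_mid in the frame of reject_tray above 0.055 m).
It also fails if it takes over 72 s, if anything falls off the work surface, if the arm or the gripper's body presses on something with over 40 N, if the wrist force passes 120 N, or if a joint passes its speed limit or range.

## Robot

A 6-joint arm with a two-finger parallel gripper is mounted at the origin on the work surface. World frame = base frame: x ahead of the robot, y to its left, z up, the work surface at z = 0. Lengths are in m, angles in degrees, forces in N, time in s.
With the tool pointing down it reaches from about 0.3 to 0.75 m from the base axis. Payload 8.5 kg.
Tool frame: the origin (TCP) lies between the finger pads; the fingertips stand arm.finger_overhang ahead of it and the grasp point (between the pads) lies 6 mm ahead of it (arm.finger_overhang is the distance from the TCP to the fingertips, in m); z points along the fingers, y is the line along which they close (so a half turn about z gives the same grasp; the last joint's range is limited). The gripper opens to 88 mm and grips with 3 to 60 N. Pads are 18 mm wide; open, the fingers measure 123 mm over their backs; the gripper's body (75 mm by 187 mm) begins 45 mm behind the grasp point.
Start: joints at [53.898, 21.807, 74.336, -0, 83.858, -12.336], TCP at [0.222, 0.503, 0.234] pointing down, gripper open.
Joint ranges: [-178.18, 178.18], [-50.72, 133.34], [12.68, 142.11], [-81.47, 261.47], [9.98, 163.14], [-165.26, 165.26]. Speed limits (degrees/s): [136.94, 136.94, 180, 180, 180, 180].

## Interface

Orientations are given as [roll, pitch, yaw] about the fixed x, y, z axes, in that order (R = Rz(yaw) Ry(pitch) Rx(roll)).
In Python, from station import arm, viewer, job gives the robot as it stands.
- The arm moves only by the tool play_rows, never from a script. Its argument "commands" is a list that holds one entry, the list of rows, each a list of 7 numbers: the turn, a rotation vector about the tool's x, y, z in rad, then the shift along the tool's x, y, z in mm, then the closure, from 0 (fully open) to 1 (shut). In form: [[[wx, wy, wz, x, y, z, gripper], ...]]. A call has 1 to 12 rows; each row shifts and turns the commanded pose from where the row before left it, along the tool's axes as they then stand; what a row does not reach is not made up. A row lasts 1/10 s, in which the tool goes at most 50 mm and 8.59 degrees, less where a joint would pass 70% of its speed; a pose out of reach is approached as far as the arm can. A call with a gripper value outside its range is refused whole. The fingers move at their own pace and stop on an object; the grip force is fixed at half the most. Time passes only in rows, so rows that do not move let the fingers close. It gives the time, the measured TCP pose, the force, the opening and the grip force at its end, in the units of the state.
- arm.get_obs(): the state, without advancing time (a new reading comes with each control period).
- viewer.get_image(name): name is "scene" or "top" or "wrist"; returns the picture (400x640x3 uint8, blue, green, red); there is no depth.
- viewer.camera_info(name): a dict with "fov_y" (degrees; the focal length in pixels is half the picture's height over the tangent of half this angle, whatever the lens; pixels are square), "cx", "cy" (the principal point, pixels), "R" (3x3) and "t" (3): a world point X has camera coordinates R X + t. Camera axes: x right, y down, z forward; pixel columns grow to the right and rows downward; lengths in m; the calibration is good to about 2 mm. A picture is of the moment at which its call begins: read the wrist's pose just before it. camera_info takes no time and is no camera call; for the wrist camera it gives the pose at the moment of the call.
- job.close_job(): hands the job in; it is judged then, once.
The state is a dict: "t": time; "q": joint angles; "qd": joint speeds; "joint_torque": joint torques, N m; "ee_pos": TCP position; "orientation": TCP orientation; "ft_force": force on the tool from outside, world axes, zero at the start; "ft_torque": the same for the moment, N m; "gripper_width": finger opening in m; "gripper_force": force on a finger pad.
Only numpy, scipy, OpenCV 4.12 (cv2) and the standard library are available. Lean on these libraries where they do the work, as an engineer would, in place of code of your own. Each camera call takes 0.05 s, during which the arm holds its last target. There are 200 camera calls.

## Working session

There is one attempt and no reset: what is moved stays moved. The work goes in short steps, Python scripts to look and compute and a tool call to move; the robot and the scene stay as the last step left them, time stands still between calls to the robot, and variables do not carry over. Pictures are saved under pics/ and viewed, at most 10 in all, crops included, and the job is handed in when it is done.

Besides the shell and the picture viewer there is one more tool, called after "Call:" as a command line: name --argument value ..., lists and objects as JSON in quotes. play_rows: Moves the arm, as the interface text tells. Its arguments: {"type":"object","properties":{"commands":{"type":"array","items":{"type":"array","items":{"type":"array","items":{"type":"number"}}}}},"required":["commands"]}

```bash
ls; mkdir -p pics; python3 - <<'E'
from station import arm, viewer, job
import cv2
print(arm.get_obs(), arm.finger_overhang)
for n in ("scene","top"):
    cv2.imwrite(f"pics/{n}0.png",viewer.get_image(n)); print(n,viewer.camera_info(n))
E
```

```text
pics
{'t': 0.0, 'q': array([ 5.38964973e+01,  2.18415668e+01,  7.43834672e+01, -1.70163565e-04,
        8.38566483e+01, -1.23357441e+01]), 'qd': array([-0.029508  ,  0.03162232,  0.00355369,  0.01100944, -0.02148273,
       -0.02151489]), 'joint_torque': array([ 1.58489484e-04, -4.37923515e+01, -2.24561173e+01,  7.14385347e-02,
        3.52116139e-02, -1.12199359e-04]), 'ee_pos': array([0.22150443, 0.50312558, 0.23323993]), 'orientation': array([-1.79920167e+02, -1.72853256e-02,  1.56232248e+02]), 'ft_force': array([-0.8064483 , -0.22289356,  0.38474901]), 'ft_torque': array([-0.02542123, -0.00626783, -0.00226816]), 'gripper_force': 0.0, 'gripper_width': 0.08822339155425597} 0.025
scene {'fov_y': 52.75510640761823, 'cx': 323.88289940530024, 'cy': 197.19122637449948, 'R': array([[ 0.14298898,  0.98968747, -0.00853644],
       [ 0.82142441, -0.12348104, -0.55678934],
       [-0.55210152,  0.07260271, -0.83060987]]), 't': array([-0.01039714, -0.40737409,  1.35949733])}
top {'fov_y': 56.59875050731229, 'cx': 322.3688602508344, 'cy': 201.0575308650701, 'R': array([[-0.13970791, -0.99019196, -0.00125706],
       [-0.96643307,  0.13663194, -0.21757487],
       [ 0.21561264, -0.02918207, -0.97604282]]), 't': array([0.00388045, 0.58838685, 0.96543896])}
```

View pics/scene0.png

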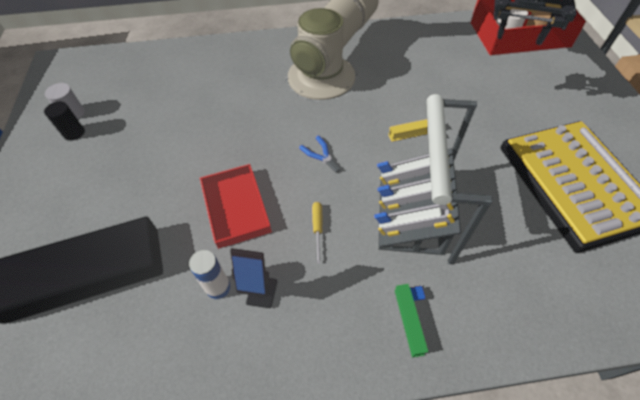

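View pics/top0.png

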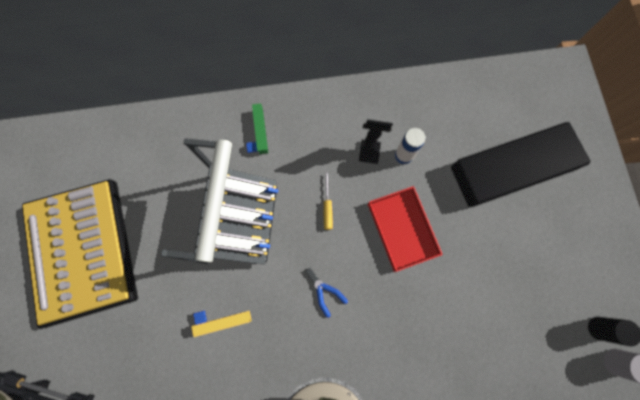

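The pictures show three white runners on the stand, with blue tabs at top-view pixels (272,190), (267,217) and (264,247), the last being the nearest. Look-alikes to avoid are the yellow channel at (222,323) and the green one at (260,128). The red tray is at (404,229), the can at (411,145), the phone at (373,142), the screwdriver at (327,203) and the pliers at (325,292). Next I'll crop close on the stand and tray.

```bash
python3 - <<'E'
import cv2,numpy as np
t=cv2.imread("pics/top0.png");s=cv2.imread("pics/scene0.png")
def c(im,x,y,w,h,k):
    o=cv2.resize(im[y:y+h,x:x+w],None,fx=k,fy=k,interpolation=cv2.INTER_CUBIC)
    for i in range(0,w,10):
        cv2.putText(o,str(x+i),(i*k,8),0,.28,(255,255,0),1);cv2.line(o,(i*k,10),(i*k,14),(255,255,0),1)
    for j in range(0,h,10): cv2.putText(o,str(y+j),(0,j*k+3),0,.28,(255,255,0),1)
    return o
a=c(t,180,135,100,140,4)  #400x560
b=c(s,370,90,100,140,4)
cv2.imwrite("pics/crop1.png",np.hstack([a,b]))
E
```

```text
(no output)
```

View pics/crop1.png

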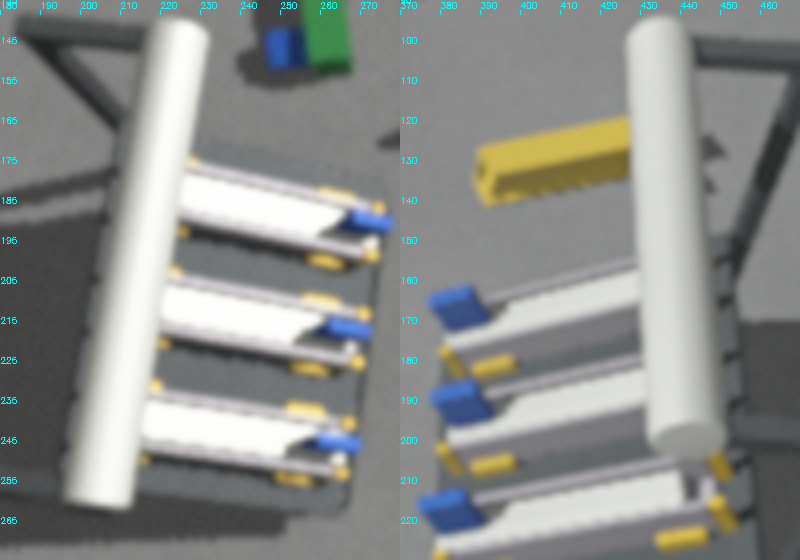

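```bash
cat > h.py <<'E'
import cv2,numpy as np
from scipy.optimize import least_squares
from scipy.spatial.transform import Rotation as Ro
def proj(ci,X):
    f=200/np.tan(np.radians(ci['fov_y']/2)); c=np.asarray(X)@np.asarray(ci['R']).T+ci['t']
    return np.c_[f*c[:,0]/c[:,2]+ci['cx'],f*c[:,1]/c[:,2]+ci['cy']]
def box(lo,hi): return np.array([[x,y,z] for x in (lo[0],hi[0]) for y in (lo[1],hi[1]) for z in (lo[2],hi[2])])
def hull(p): return cv2.convexHull(np.float32(p))
def mom(h):
    m=cv2.moments(h); a=m['m00']; return np.array([m['m10']/a,m['m01']/a]),np.array([m['mu20'],m['mu11'],m['mu02']])/a
Rx30=Ro.from_euler('x',30,degrees=True).as_matrix()
def Rz(y): return Ro.from_euler('z',y).as_matrix()
ROWS=[-.075,0,.075]
# p = x,y,yaw of stand, h = height of slope at stand y=0
def row_mid(p,r): return Rz(p[2])@(np.array([ROWS[r],0,p[3]])+Rx30@[0,0,.014])+[p[0],p[1],0]
def runner_pts(p,r,P): return (np.asarray(P)@Rx30.T)@Rz(p[2]).T+row_mid(p,r)
TAB=box([-.005,-.07,.014],[.005,-.04,.046])
E
cat > fit.py <<'E'
from h import *
from station import viewer
ims={n:cv2.imread(f"pics/{n}0.png") for n in("top","scene")}; ci={n:viewer.camera_info(n) for n in ims}
reg={"top":[(255,243,272,256),(256,212,275,226),(264,183,282,197)],"scene":[(374,158,396,178),(374,182,396,202),(370,206,396,228)]}
obs=[]
for n in ims:
    h=cv2.cvtColor(ims[n],cv2.COLOR_BGR2HSV)
    for r,(a,b,c,d) in enumerate(reg[n]):
        if n=="top": a,b,c,d=a,b-5,c+3,d+5
        m=cv2.inRange(h[b:d,a:c],(100,130,50),(130,255,255)); m=np.argwhere(m>0)
        o=m[:,::-1].mean(0)+[a,b]; obs.append((n,r,o)); print(n,r,o.round(1),len(m))
def res(p): return np.concatenate([mom(hull(proj(ci[n],runner_pts(p,r,TAB))))[0]-o for n,r,o in obs])
s=least_squares(res,[.45,.2,0,.1]); p=s.x; print("stand",p.round(4),np.degrees(p[2]),s.fun.round(1))
# lamp bar ends check
for n in ci: print(n,"lamp",proj(ci[n],np.array([[-.127,.012,.273],[.127,.012,.273]])@Rz(p[2]).T+[p[0],p[1],0]).round(0).tolist())
tobs=[]
for n in ims:
    h=cv2.cvtColor(ims[n],cv2.COLOR_BGR2HSV); m=cv2.inRange(h,(0,120,50),(8,255,255))|cv2.inRange(h,(172,120,50),(180,255,255))
    k,l,st,_=cv2.connectedComponentsWithStats(m[100:300,150:450].copy()); i=1+np.argmax(st[1:,4])
    q=cv2.convexHull(np.argwhere(l==i)[:,::-1].astype(np.int32)+np.int32([150,100])); tobs.append((n,)+mom(q)); print(n,st[i],tobs[-1])
T=box([-.105,-.07,0],[.105,.07,.035])
def rt(p):
    o=[]
    for n,c,mu in tobs:
        C,M=mom(hull(proj(ci[n],T@Rz(p[2]).T+[p[0],p[1],0]))); o+=[*(C-c),*((M-mu)/30)]
    return np.array(o)
b=min((least_squares(rt,[.5,-.15,y]) for y in(-1.2,0,.5,1.2)),key=lambda s:s.cost); print("tray",b.x.round(4),np.degrees(b.x[2]),b.fun.round(1))
np.save("p.npy",p);np.save("tray.npy",b.x)
for r in range(3): print("mid",r,row_mid(p,r).round(4),"tab",runner_pts(p,r,[[0,-.055,.032]])[0].round(4))
# plane estimates (top camera) of bystanders
def unp(n,u,v,z):
    c=ci[n];f=200/np.tan(np.radians(c['fov_y']/2));R=np.array(c['R']);d=R.T@[(u-c['cx'])/f,(v-c['cy'])/f,1];o=-R.T@c['t'];return (o+d*(z-o[2])/d[2]).round(3)
for nm,u,v,z in(("can",414,136,.15),("drv1",327,175,.01),("drv2",328,228,.015),("pl",322,290,.01),("pl2",343,300,.01),("pl3",326,316,.01),("phone",371,150,.02),("phtop",377,126,.2),("grn",260,128,.02)): print(nm,unp("top",u,v,z))
E
python3 fit.py
```

```text
top 0 [263.9 245.8] 28
top 1 [266. 217.] 35
top 2 [271.6 190.7] 37
scene 0 [384.1 166.5] 84
scene 1 [385.  190.3] 93
scene 2 [382.1 217.2] 96
stand [0.5508 0.1426 0.0631 0.0918] 3.6149768730844127 [  8.1  -2.    1.2  -1.1  -9.2  -1.6 -10.5  -0.5  -2.9  -0.4   9.2  -1.2]
top lamp [[227.0, 267.0], [211.0, 156.0]]
scene lamp [[409.0, 95.0], [452.0, 185.0]]
top [ 218   87   74   84 3760] ('top', array([403.96354167, 228.75129095]), array([252.47721424,  94.5296166 , 417.89563135]))
scene [  51   65   70   82 3937] ('scene', array([234.53099639, 205.80692586]), array([262.62263175,  42.7715784 , 408.56767245]))
tray [ 0.4812 -0.2942 -0.0322] -1.847206025171679 [-1.3  0.5 -0.7 -1.6  1.4 -0.1 -0.8  0.1 -2.4  1.6]
mid 0 [0.4764 0.1309 0.1039] tab [0.4804 0.0674 0.1041]
mid 1 [0.5512 0.1356 0.1039] tab [0.5553 0.0721 0.1041]
mid 2 [0.6261 0.1404 0.1039] tab [0.6301 0.0769 0.1041]
can [ 0.705 -0.34   0.15 ]
drv1 [ 0.672 -0.105  0.01 ]
drv2 [ 0.514 -0.085  0.015]
pl [ 0.345 -0.044  0.01 ]
pl2 [ 0.31  -0.097  0.01 ]
pl3 [ 0.275 -0.045  0.01 ]
phone [ 0.727 -0.246  0.02 ]
phtop [ 0.725 -0.237  0.2  ]
grn [0.844 0.076 0.02 ]
```

```bash
sed -i 's/\[.45,.2,0,.1\])/[.45,.2,0,.1],diff_step=1e-3,x_scale=[.1,.1,.1,.1])/; s/\[.5,-.15,y\])/[.5,-.15,y+.01],diff_step=1e-3)/' fit.py; python3 fit.py
```

```text
top 0 [263.9 245.8] 28
top 1 [266. 217.] 35
top 2 [271.6 190.7] 37
scene 0 [384.1 166.5] 84
scene 1 [385.  190.3] 93
scene 2 [382.1 217.2] 96
stand [ 0.5701  0.1441 -0.2507  0.0846] -14.364148014573425 [-1.7 -0.3  0.4  0.5 -1.3 -0.3 -0.4  0.  -2.   0.4  0.1 -0.2]
top lamp [[207.0, 257.0], [227.0, 145.0]]
scene lamp [[430.0, 102.0], [436.0, 196.0]]
top [ 218   87   74   84 3760] ('top', array([403.96354167, 228.75129095]), array([252.47721424,  94.5296166 , 417.89563135]))
scene [  51   65   70   82 3937] ('scene', array([234.53099639, 205.80692586]), array([262.62263175,  42.7715784 , 408.56767245]))
tray [ 0.4829 -0.2968  0.2221] 12.726939098885966 [-0.5 -0.1  0.4  0.1  0.3 -0.4 -0.3  0.4  0.3  0.8]
mid 0 [0.4957 0.1559 0.0967] tab [0.48   0.0942 0.0969]
mid 1 [0.5684 0.1373 0.0967] tab [0.5526 0.0756 0.0969]
mid 2 [0.6411 0.1187 0.0967] tab [0.6253 0.057  0.0969]
can [ 0.705 -0.34   0.15 ]
drv1 [ 0.672 -0.105  0.01 ]
drv2 [ 0.514 -0.085  0.015]
pl [ 0.345 -0.044  0.01 ]
pl2 [ 0.31  -0.097  0.01 ]
pl3 [ 0.275 -0.045  0.01 ]
phone [ 0.727 -0.246  0.02 ]
phtop [ 0.725 -0.237  0.2  ]
grn [0.844 0.076 0.02 ]
```

```bash
cat >> h.py <<'E'
def pose(o): return Ro.from_euler('xyz',o['orientation'],degrees=True).as_matrix(),np.array(o['ee_pos'])
def target_R(p):
    z=-Rz(p[2])@Rx30[:,2]; y=Rz(p[2])@[1,0,0]; return np.c_[np.cross(y,z),y,z]
def delta(o,Rt=None,P=None):
    "turn (rotvec, tool) and then shift in mm in the axes after the turn"
    R,x=pose(o); Rt=R if Rt is None else Rt
    w=Ro.from_matrix(R.T@Rt).as_rotvec(); return w.round(4),(None if P is None else (Rt.T@(np.asarray(P)-x)*1000).round(1))
E
python3 - <<'E'
from h import *
from station import arm,viewer
o=arm.get_obs();p=np.load("p.npy");R,x=pose(o);c=viewer.camera_info("wrist")
Rc=np.array(c['R']);cp=-Rc.T@c['t'];print("cam in tool",(R.T@(cp-x)).round(3),(R.T@Rc.T).round(2),c['fov_y'])
Rt=target_R(p);n=-Rt[:,2];t1=runner_pts(p,1,[[0,-.055,.032]])[0]
print("Rt",Rt.round(3))
w,_=delta(o,Rt);print("turn",w,np.degrees(np.linalg.norm(w)))
for P in([.27,.25,.30],[.35,.02,.30],t1+.15*n): print(P,delta(o,Rt,P)[1])
E
```

```text
cam in tool [ 0.072  0.    -0.152] [[-0.   -0.96 -0.28]
 [ 1.   -0.   -0.  ]
 [ 0.   -0.28  0.96]] 59.5576708109508
Rt [[ 0.215  0.969  0.124]
 [ 0.839 -0.248  0.484]
 [ 0.5    0.    -0.866]]
turn [-0.3689  0.4342  1.3719] 85.11319307620256
[0.27, 0.25, 0.3] [-168.6  109.8 -174.4]
[0.35, 0.02, 0.3] [-344.4  244.3 -275.8]
[0.53401136 0.00297236 0.22681061] [-355.7  426.8 -197.9]
```

Call:
play_rows --commands '[[[-0.0307,0.0362,0.1143,0,0,0,0],[-0.0307,0.0362,0.1143,0,0,0,0],[-0.0307,0.0362,0.1143,0,0,0,0],[-0.0307,0.0362,0.1143,0,0,0,0],[-0.0307,0.0362,0.1143,0,0,0,0],[-0.0307,0.0362,0.1143,0,0,0,0],[-0.0307,0.0362,0.1143,0,0,0,0],[-0.0307,0.0362,0.1143,0,0,0,0],[-0.0307,0.0362,0.1143,0,0,0,0],[-0.0307,0.0362,0.1143,0,0,0,0],[-0.0307,0.0362,0.1143,0,0,0,0],[-0.0307,0.0362,0.1143,0,0,0,0]]]'

```text
t: 1.3
ee_pos: [0.2216, 0.5031, 0.2336]
orientation: [-179.9, -30.1, 75.3]
ft_force: [0.4, 0.4, 0.3]
gripper_width: 0.0881
gripper_force: 0.0
```

Call:
play_rows --commands '[[[0,0,0,-28,18,-29,0],[0,0,0,-28,18,-29,0],[0,0,0,-28,18,-29,0],[0,0,0,-28,18,-29,0],[0,0,0,-28,18,-29,0],[0,0,0,-28,18,-29,0],[0,0,0,-29,22,-17,0],[0,0,0,-29,22,-17,0],[0,0,0,-29,22,-17,0],[0,0,0,-29,22,-17,0],[0,0,0,-29,22,-17,0],[0,0,0,-29,22,-17,0]]]'

```text
t: 2.5
ee_pos: [0.3466, 0.0221, 0.3012]
orientation: [180.0, -30.1, 75.6]
ft_force: [0.6, 0.7, -0.2]
gripper_width: 0.0881
gripper_force: 0.0
```

Call:
play_rows --commands '[[[0,0,0,-2,36,16,0],[0,0,0,-2,36,16,0],[0,0,0,-2,36,16,0],[0,0,0,-2,36,16,0],[0,0,0,-2,36,16,0],[0,0,0,0,0,0,0],[0,0,0,0,0,0,0]]]'

```text
t: 3.2
ee_pos: [0.5284, 0.0099, 0.2263]
orientation: [-179.9, -30.1, 75.6]
ft_force: [-0.2, 0.2, -0.1]
gripper_width: 0.0882
gripper_force: 0.0
```

```bash
python3 - <<'E'
from h import *
from station import arm,viewer
o=arm.get_obs();p=np.load("p.npy");Rt=target_R(p);n=-Rt[:,2]
t1=runner_pts(p,1,[[0,-.055,.032]])[0]
print(o['t'],o['q'].round(1),o['ee_pos'],delta(o,Rt,t1+.15*n))
ci=viewer.camera_info("wrist");im=viewer.get_image("wrist");cv2.imwrite("pics/w1.png",im)
d=im.copy()
for r in range(3):
    cv2.polylines(d,[np.int32(hull(proj(ci,runner_pts(p,r,TAB))))],1,(0,0,255),1)
    cv2.polylines(d,[np.int32(hull(proj(ci,runner_pts(p,r,box([-.018,-.075,.014],[.018,.075,.0141])))))],1,(0,255,0),1)
cv2.imwrite("pics/w1d.png",d);np.save("w1ci.npy",ci,allow_pickle=True)
E
```

```text
3.2 [-26.2  19.9  84.7  29.6  83.3 -17.5] [0.52842666 0.00993424 0.22633766] (array([-0.0022, -0.0013,  0.    ]), array([-4.4,  7.1, -3.1]))
```

View pics/w1d.png

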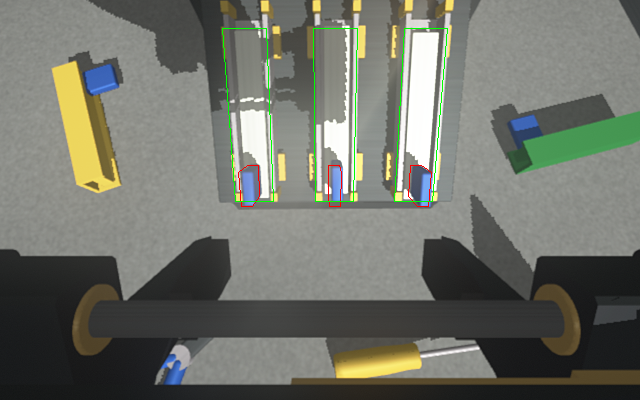

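The wrist picture shows all three white runners. Their tabs are at (249,186) near, (335,186) middle and (421,187) far, with the yellow look-alike left and the green one right, both off the stand. The model outlines match to within a few mm, so I'll refine the fit from this image.

```bash
cat > fit2.py <<'E'
from h import *
ci=np.load("w1ci.npy",allow_pickle=True).item();im=cv2.imread("pics/w1.png");p0=np.load("p.npy")
h=cv2.cvtColor(im,cv2.COLOR_BGR2HSV);m=cv2.inRange(h,(100,100,40),(130,255,255));m[:150]=0;m[220:]=0;m[:,:220]=0;m[:,460:]=0
k,l,st,_=cv2.connectedComponentsWithStats(m);ix=[i for i in range(1,k) if st[i,4]>150];ix.sort(key=lambda i:st[i,0])
O=[]
for r,i in enumerate(ix):
    x,y,w,hh,a=st[i];O.append([x,x+w,y,y+hh]);pr=hull(proj(ci,runner_pts(p0,r,TAB)))[:,0];print(r,O[-1],a,pr.min(0),pr.max(0))
def res(q):
    o=[]
    for r in range(3):
        P=hull(proj(ci,runner_pts(q,r,TAB)))[:,0];a,b=P.min(0),P.max(0);o+=[a[0]-O[r][0],b[0]-O[r][1],a[1]-O[r][2],b[1]-O[r][3]]
    return np.array(o+[(q[3]-p0[3])*200])
s=least_squares(res,p0,diff_step=1e-3,x_scale=.1,loss='soft_l1');q=s.x;print(q.round(4),np.degrees(q[2]),s.fun.round(1));np.save("p2.npy",q)
for r in range(3): print("mid",row_mid(q,r).round(4),"tab",runner_pts(q,r,[[0,-.055,.032]])[0].round(4))
E
python3 fit2.py
```

```text
0 [np.int32(242), np.int32(255), np.int32(173), np.int32(205)] 331 [238.83058 165.04257] [259.783   206.77759]
1 [np.int32(332), np.int32(343), np.int32(167), np.int32(201)] 345 [328.83167 165.07407] [341.26514 206.81602]
2 [np.int32(419), np.int32(433), np.int32(173), np.int32(207)] 376 [408.5179  165.10556] [431.67017 206.85446]
[ 0.572   0.1433 -0.2503  0.0824] -14.34276896664585 [-0.2  7.3 -6.9  2.6 -1.1  0.6 -0.9  6.6 -8.9  0.3 -6.9  0.6 -0.4]
mid [0.4976 0.1551 0.0945] tab [0.4818 0.0935 0.0947]
mid [0.5703 0.1366 0.0945] tab [0.5545 0.0749 0.0947]
mid [0.6429 0.118  0.0945] tab [0.6272 0.0563 0.0947]
```

```bash
sed -i 's/(100,100,40),(130,255,255)/(100,70,25),(135,255,255)/' fit2.py; python3 fit2.py; python3 - <<'E'
from h import *
ci=np.load("w1ci.npy",allow_pickle=True).item();im=cv2.imread("pics/w1.png");k=6;a=[]
for r,(x,y) in enumerate(((225,155),(312,155),(395,155))):
    c=cv2.resize(im[y:y+60,x:x+44],None,fx=k,fy=k,interpolation=cv2.INTER_NEAREST)
    for f,col in(("p.npy",(0,0,255)),("p2.npy",(0,255,0))):
        for z in(.014,.046):
            P=proj(ci,runner_pts(np.load(f),r,box([-.005,-.07,z],[.005,-.04,z+1e-5])))
            cv2.polylines(c,[np.int32((hull(P)-[x,y]+.5)*k)],1,col,1)
    a.append(c)
cv2.imwrite("pics/tabs.png",np.hstack(a))
E
```

```text
0 [np.int32(242), np.int32(256), np.int32(172), np.int32(206)] 395 [238.83058 165.04257] [259.783   206.77759]
1 [np.int32(332), np.int32(344), np.int32(167), np.int32(201)] 374 [328.83167 165.07407] [341.26514 206.81602]
2 [np.int32(412), np.int32(433), np.int32(171), np.int32(207)] 454 [408.5179  165.10556] [431.67017 206.85446]
[ 0.5722  0.1432 -0.2503  0.0825] -14.33966860146911 [ 0.1  6.5 -5.9  1.7 -0.8 -0.2 -0.9  6.7 -1.6  0.6 -4.9  0.7 -0.4]
mid [0.4978 0.155  0.0946] tab [0.482  0.0934 0.0948]
mid [0.5705 0.1364 0.0946] tab [0.5547 0.0748 0.0948]
mid [0.6431 0.1179 0.0946] tab [0.6274 0.0562 0.0948]
```

View pics/tabs.png

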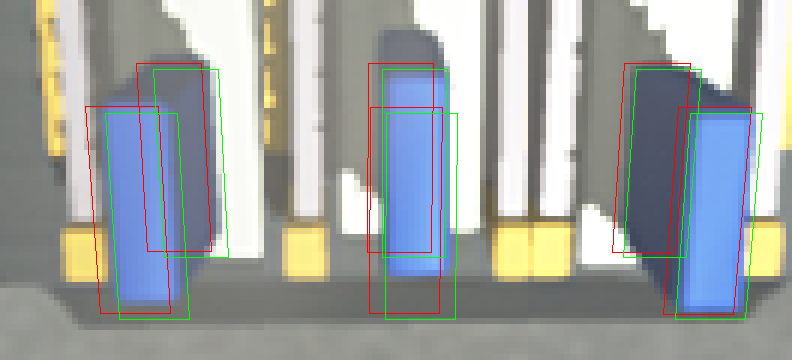

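```bash
cat > go.py <<'E'
import sys
from h import *
from station import arm
q=np.load("p2.npy");o=arm.get_obs();r=int(sys.argv[1]);P=[float(a) for a in sys.argv[2:5]]
print(o['t'],o['ft_force'].round(1),o['gripper_width'].round(4),delta(o,target_R(q),runner_pts(q,r,[P])[0]))
E
python3 go.py 0 0 -.053 .042
```

```text
Traceback (most recent call last):
  File "go.py", line 5, in <module>
    print(o['t'],o['ft_force'].round(1),o['gripper_width'].round(4),delta(o,target_R(q),runner_pts(q,r,[P])[0]))
                                        ^^^^^^^^^^^^^^^^^^^^^^^^
AttributeError: 'float' object has no attribute 'round'
```

```bash
sed -i "s/o\['gripper_width'\].round(4)/round(o['gripper_width'],4)/" go.py; python3 go.py 0 0 -.053 .042
```

```text
3.25 [-0.3 -0.3  0.1] 0.0882 (array([-0.0007, -0.0011, -0.0001]), array([ -4. , -65.3, 139.3]))
```

Call:
play_rows --commands '[[[0,0,0,-2,-33,10,0.5],[0,0,0,-2,-32,20,0.5],[0,0,0,0,0,30,0.5],[0,0,0,0,0,25,0.5],[0,0,0,0,0,20,0.5],[0,0,0,0,0,14,0.5],[0,0,0,0,0,10,0.5],[0,0,0,0,0,5,0.5],[0,0,0,0,0,5,0.5],[0,0,0,0,0,0,0.5]]]'

```text
t: 4.25
ee_pos: [0.482, 0.0899, 0.1048]
orientation: [180.0, -30.1, 75.7]
ft_force: [0.5, -0.2, -0.1]
gripper_width: 0.044
gripper_force: 0.0
```

```bash
python3 go.py 0 0 -.053 .042;python3 - <<'E'
from station import viewer
import cv2
cv2.imwrite("pics/w2.png",viewer.get_image("wrist"))
E
```

```text
4.25 [ 0.5 -0.2 -0.1] 0.044 (array([ 0.0002, -0.001 , -0.    ]), array([-0.1, -0.8,  0.3]))
```

View pics/w2.png

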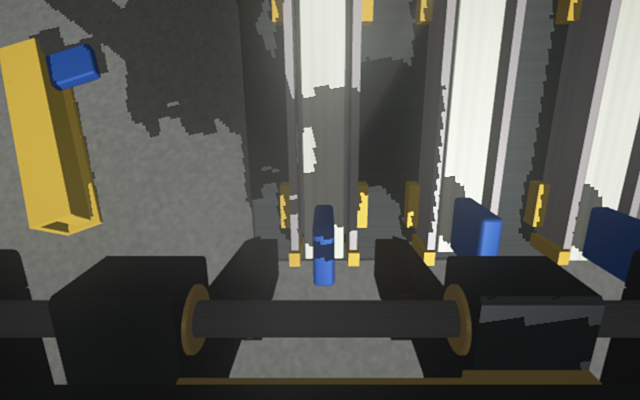

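The picture shows the near tab at (323,245), centred between the fingers at (263,265) and (390,265). I'll close on it and draw.

Call:
play_rows --commands '[[[0,0,0,0,0,0,1],[0,0,0,0,0,0,1],[0,0,0,0,0,0,1],[0,0,0,0,0,0,1],[0,0,0,0,0,0,1]]]'

```text
t: 4.8
ee_pos: [0.482, 0.0898, 0.1046]
orientation: [-180.0, -30.0, 75.7]
ft_force: [-0.7, -0.9, -1.0]
gripper_width: 0.0078
gripper_force: 30.0
```

Call:
play_rows --commands '[[[0,0,0,-3,0,0,1],[0,0,0,-5,0,0,1],[0,0,0,-5,0,0,1],[0,0,0,-5,0,0,1],[0,0,0,-5,0,0,1],[0,0,0,0,0,0,1]]]'

```text
t: 5.4
ee_pos: [0.4771, 0.0704, 0.0941]
orientation: [180.0, -30.1, 75.7]
ft_force: [-6.0, -3.5, 14.4]
gripper_width: 0.0003
gripper_force: 7.3
```

```bash
python3 go.py 0 0 -.053 .042
```

```text
5.4 [-6.  -3.5 14.4] 0.0003 (array([ 0.0004, -0.0022,  0.0002]), array([22.7, -0.9,  1.1]))
```

```bash
python3 - <<'E'
from station import viewer
import cv2
im=viewer.get_image("wrist")[130:330,180:480]
cv2.imwrite("pics/w3.png",cv2.resize(im,None,fx=2.5,fy=2.5))
E
```

```text
(no output)
```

View pics/w3.png

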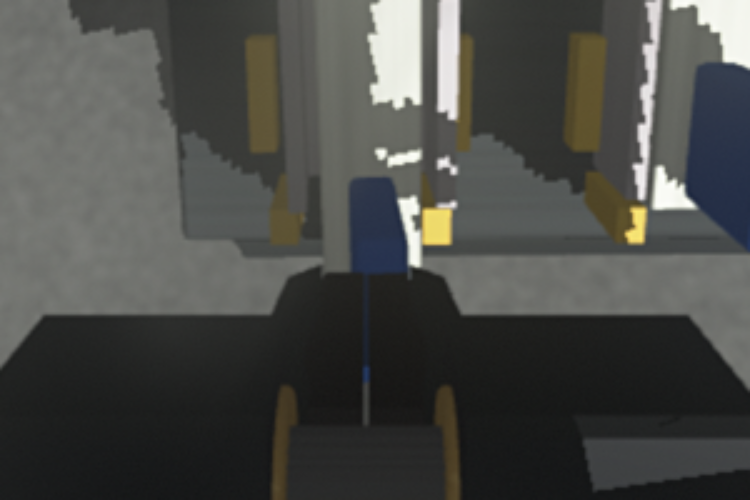

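```bash
cat > tabp.py <<'E'
import sys
from h import *
from station import viewer
q=np.load("p2.npy");ci=viewer.camera_info("wrist");r=int(sys.argv[1])
for s in map(float,sys.argv[2:]):
    for z in(.014,.046):
        print(s,z,proj(ci,runner_pts(q,r,[[x,y-s,z] for x in(-.005,.005) for y in(-.07,-.04)])).round(0).astype(int).tolist())
E
python3 tabp.py 0 0 .01 .02
```

```text
0.0 0.014 [[316, 221], [316, 167], [334, 221], [335, 167]]
0.0 0.046 [[314, 245], [314, 181], [336, 245], [337, 181]]
0.01 0.014 [[316, 238], [316, 186], [334, 238], [335, 186]]
0.01 0.046 [[314, 264], [314, 203], [336, 264], [336, 203]]
0.02 0.014 [[316, 254], [316, 203], [334, 254], [334, 203]]
0.02 0.046 [[315, 284], [314, 224], [336, 283], [336, 224]]
```

```bash
python3 - <<'E'
from h import *
from station import arm,viewer
o=arm.get_obs();R,x=pose(o);ci=viewer.camera_info("wrist")
L=[[a,b,z] for a in(-.009,.009) for z in(.025,.006) for b in(0,.02)]
print(np.c_[np.array(L)*1000,proj(ci,np.array(L)@R.T+x)].round(0))
print(o['t'],o['joint_torque'],o['gripper_width'])
E
```

```text
[[ -9.   0.  25. 327. 248.]
 [ -9.  20.  25. 363. 248.]
 [ -9.   0.   6. 327. 264.]
 [ -9.  20.   6. 367. 264.]
 [  9.   0.  25. 327. 217.]
 [  9.  20.  25. 364. 217.]
 [  9.   0.   6. 327. 230.]
 [  9.  20.   6. 368. 230.]]
5.45 [ 9.97185968e-01 -3.16012931e+01 -1.29105064e+01  9.33512673e-01
 -8.37379284e-01 -6.29919941e-04] 0.0005651649774603701
```

The pads only caught the top edge of the tab. Contact and picture both put the real fingertips about 25–29 mm short of where I assumed, around tool z of -4 mm. I'll open and go deeper, watching the force.

Call:
play_rows --commands '[[[0,0,0,0,0,-4,1],[0,0,0,2,0,0,0.5],[0,0,0,0,0,0,0.5],[0,0,0,0,0,0,0.5],[0,0,0,0,0,4,0.5],[0,0,0,0,0,5,0.5],[0,0,0,0,0,5,0.5],[0,0,0,0,0,5,0.5],[0,0,0,0,0,0,0.5]]]'

```text
t: 6.35
ee_pos: [0.4792, 0.08, 0.0805]
orientation: [-179.9, -30.1, 75.6]
ft_force: [0.6, 0.3, -0.6]
gripper_width: 0.0442
gripper_force: 0.0
```

```bash
python3 go.py 0 0 -.053 .042;python3 tabp.py 0 .015 .02; python3 - <<'E'
from station import viewer
import cv2
im=viewer.get_image("wrist")[130:330,180:480]
cv2.imwrite("pics/w4.png",cv2.resize(im,None,fx=2.5,fy=2.5))
E
```

```text
6.35 [ 0.6  0.3 -0.6] 0.0442 (array([-0.0013, -0.0011, -0.0003]), array([ 20.9,  -0.6, -15.5]))
0.015 0.014 [[316, 262], [316, 207], [336, 262], [336, 207]]
0.015 0.046 [[314, 296], [313, 231], [338, 296], [338, 231]]
0.02 0.014 [[316, 271], [316, 216], [335, 271], [336, 216]]
0.02 0.046 [[314, 307], [314, 242], [337, 307], [338, 242]]
```

View pics/w4.png

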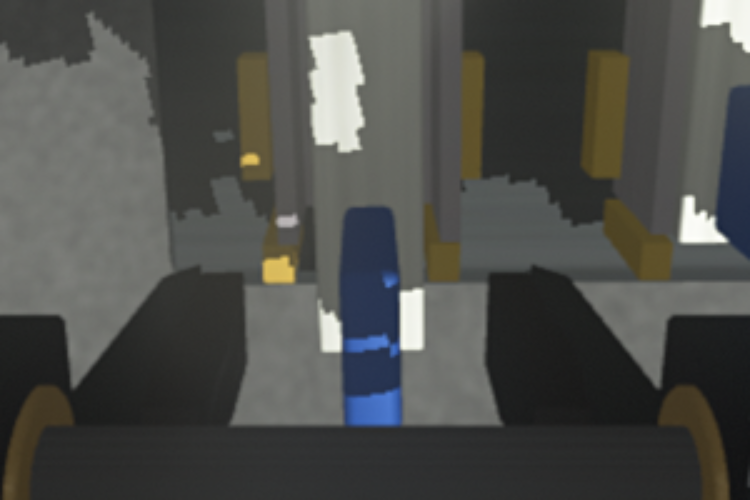

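Call:
play_rows --commands '[[[0,0,0,0,0,4,0.5],[0,0,0,0,0,4,0.5],[0,0,0,0,0,0,1],[0,0,0,0,0,0,1],[0,0,0,0,0,0,1],[0,0,0,0,0,0,1],[0,0,0,-3,0,0,1],[0,0,0,-3,0,0,1],[0,0,0,0,0,0,1]]]'

```text
t: 7.3
ee_pos: [0.4801, 0.0811, 0.0728]
orientation: [-180.0, -30.5, 75.6]
ft_force: [10.0, 23.2, 6.5]
gripper_width: 0.0101
gripper_force: 30.0
```

Call:
play_rows --commands '[[[0,0,0,-4,0,0,1],[0,0,0,-4,0,0,1],[0,0,0,-2,0,0,1],[0,0,0,0,0,0,1]]]'

```text
t: 7.7
ee_pos: [0.478, 0.0744, 0.0681]
orientation: [-179.9, -30.7, 75.6]
ft_force: [15.1, 36.1, 4.4]
gripper_width: 0.01
gripper_force: 30.0
```

```bash
python3 go.py 0 0 -.053 .042
```

```text
7.7 [15.1 36.1  4.4] 0.01 (array([-0.0005, -0.0119, -0.0011]), array([ 32.1,  -0.8, -23.4]))
```

```bash
cat > meas.py <<'E'
import sys
from h import *
from station import viewer
q=np.load("p2.npy");ci=viewer.camera_info("wrist");im=viewer.get_image("wrist");r=int(sys.argv[1])
h=cv2.cvtColor(im,cv2.COLOR_BGR2HSV);m=cv2.inRange(h,(100,70,25),(135,255,255))
P=lambda s:proj(ci,runner_pts(q,r,[[0,-.04-s,.014],[0,-.04-s,.046],[0,-.07-s,.046]]))
u0=int(P(0.02)[0,0]);c=m[:,u0-4:u0+6].mean(1)>120;v=np.where(c)[0];print("u0",u0,"blue v",v.min() if len(v) else None,v.max() if len(v) else None,"n",len(v))
if len(v):
    ss=np.arange(-.01,.07,.0005);e=[P(s)[0,1] for s in ss];print("s from back bottom edge",ss[np.argmin(abs(np.array(e)-v.min()))])
    e=[P(s)[1,1] for s in ss];print("s from back top edge",ss[np.argmin(abs(np.array(e)-v.min()))])
cv2.imwrite("pics/last.png",im)
E
python3 meas.py 0
```

```text
u0 325 blue v 199 297 n 99
s from back bottom edge 0.020000000000000025
s from back top edge 0.011000000000000018
```

Call:
play_rows --commands '[[[0,0,0,-3,0,0,1],[0,0,0,0,0,0,1]]]'

```text
t: 7.95
ee_pos: [0.4774, 0.0722, 0.0666]
orientation: [-179.9, -30.7, 75.6]
ft_force: [18.2, 39.0, 3.5]
gripper_width: 0.0098
gripper_force: 30.0
```

```bash
python3 meas.py 0
```

```text
u0 325 blue v 194 292 n 99
s from back bottom edge 0.020000000000000025
s from back top edge 0.011500000000000019
```

Call:
play_rows --commands '[[[0,0,0,4,0,0,1],[0,0,0,4,0,0,1],[0,0,0,4,0,0,1],[0,0,0,4,0,0,1],[0,0,0,4,0,0,1],[0,0,0,4,0,0,1],[0,0,0,4,0,0,1],[0,0,0,2,0,0,1],[0,0,0,0,0,0,1]]]'

```text
t: 8.9
ee_pos: [0.4829, 0.0922, 0.0806]
orientation: [179.9, -30.0, 75.7]
ft_force: [-4.6, -6.6, 12.8]
gripper_width: 0.0095
gripper_force: 30.0
```

```bash
python3 meas.py 0;python3 go.py 0 0 -.053 .042
```

```text
u0 324 blue v 200 293 n 94
s from back bottom edge -0.0014999999999999927
s from back top edge -0.01
8.95 [-5.2 -6.  11.8] 0.0098 (array([ 0.001 , -0.0007,  0.0006]), array([  9.9,  -1.1, -21.8]))
```

Call:
play_rows --commands '[[[0,0,0,3,0,0,1],[0,0,0,3,0,0,1],[0,0,0,0,0,0,1]]]'

```text
t: 9.25
ee_pos: [0.4841, 0.0972, 0.0836]
orientation: [179.9, -30.0, 75.7]
ft_force: [-5.5, -7.5, 12.4]
gripper_width: 0.0098
gripper_force: 30.0
```

```bash
python3 meas.py 0;python3 go.py 0 0 -.053 .042
```

```text
u0 324 blue v 200 293 n 94
s from back bottom edge -0.007499999999999998
s from back top edge -0.01
9.3 [-5.1 -5.5 12.7] 0.0094 (array([ 0.001 , -0.0006,  0.0007]), array([  3.9,  -1.1, -21.8]))
```

Call:
play_rows --commands '[[[0,0,0,3,0,0,1],[0,0,0,2,0,0,1],[0,0,0,0,0,0,1]]]'

```text
t: 9.6
ee_pos: [0.4851, 0.1013, 0.0861]
orientation: [179.9, -30.0, 75.7]
ft_force: [-6.7, -8.3, 12.1]
gripper_width: 0.0098
gripper_force: 30.0
```

```bash
python3 meas.py 0;python3 go.py 0 0 -.053 .042
```

```text
u0 324 blue v 200 293 n 94
s from back bottom edge -0.01
s from back top edge -0.01
9.65 [-6.3 -7.6 12.3] 0.0097 (array([ 0.001 , -0.0004,  0.0006]), array([ -0.9,  -1.1, -21.7]))
```

View pics/last.png

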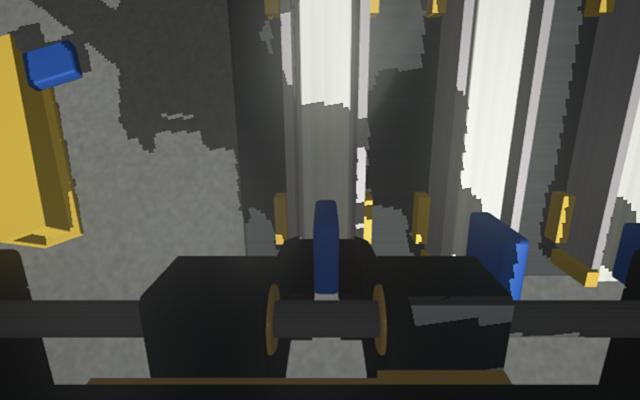

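The slide is still moving home with little resistance. The channel ends in the first wrist view show the runners sit about 10 mm further uphill than my tab-based model. I'll keep pushing until it meets the stop.

Call:
play_rows --commands '[[[0,0,0,3,0,0,1],[0,0,0,0,0,0,1]]]'

```text
t: 9.85
ee_pos: [0.4857, 0.1026, 0.087]
orientation: [179.9, -29.8, 75.7]
ft_force: [-8.9, -16.7, 9.4]
gripper_width: 0.0096
gripper_force: 30.0
```

```bash
python3 go.py 0 0 -.053 .042; python3 - <<'E'
# runner extents along slope in w1: posts (yellow) at both ends, per row
from h import *
ci=np.load("w1ci.npy",allow_pickle=True).item();im=cv2.imread("pics/w1.png");q=np.load("p2.npy")
h=cv2.cvtColor(im,cv2.COLOR_BGR2HSV);m=cv2.inRange(h,(15,90,60),(35,255,255));m[:,:205]=0;m[:,470:]=0;m[215:]=0
k,l,st,c=cv2.connectedComponentsWithStats(m)
print([(st[i,:4].tolist()) for i in range(1,k) if st[i,4]>20])
# model: rib spans and post tops, row by row
for r in range(3):
    print(r,"lower rib top",proj(ci,runner_pts(q,r,[[.018,y,-.004] for y in(-.069,-.043,.043,.069)])).round(0).astype(int).tolist(),"posts top",proj(ci,runner_pts(q,r,[[.018,y,.014] for y in(-.087,-.077,.077,.087)])).round(0).astype(int).tolist())
E
```

```text
9.85 [ -8.9 -16.7   9.4] 0.0096 (array([0.0013, 0.0027, 0.0009]), array([ -2.6,  -1.2, -21.7]))
[[220, 0, 17, 19], [260, 0, 14, 19], [312, 0, 9, 15], [351, 0, 10, 18], [399, 0, 14, 18], [435, 0, 19, 18], [272, 25, 10, 34], [358, 25, 8, 34], [391, 25, 8, 33], [447, 25, 5, 33], [221, 26, 5, 33], [307, 26, 7, 33], [309, 153, 5, 28], [357, 153, 6, 28], [386, 152, 7, 28], [438, 153, 3, 27], [231, 154, 5, 27], [278, 154, 8, 27], [391, 186, 12, 15], [350, 191, 8, 11], [235, 193, 8, 9], [271, 193, 8, 9], [315, 192, 7, 10], [432, 192, 6, 9]]
0 lower rib top [[279, 191], [278, 166], [274, 72], [273, 41]] posts top [[277, 214], [277, 204], [269, 28], [269, 14]]
1 lower rib top [[354, 191], [355, 166], [357, 72], [357, 41]] posts top [[355, 214], [355, 204], [360, 28], [360, 14]]
2 lower rib top [[429, 191], [432, 166], [439, 72], [442, 41]] posts top [[433, 214], [434, 204], [450, 28], [451, 14]]
```

```bash
python3 - <<'E'
from h import *
q=np.load("p2.npy");d=Rz(q[2])@[0,.0113*np.cos(np.pi/6),.0113*.5];q[0]+=d[0];q[1]+=d[1];q[3]+=d[2];np.save("p3.npy",q)
E
sed -i 's/p2.npy/p3.npy/' go.py meas.py; python3 go.py 0 0 -.055 .022;python3 go.py 1 0 -.060 .022;python3 go.py 2 0 -.065 .022
```

```text
9.85 [ -8.9 -16.7   9.4] 0.0096 (array([0.0013, 0.0027, 0.0009]), array([ 6.7, -1.2, -1.7]))
9.85 [ -8.9 -16.7   9.4] 0.0096 (array([0.0013, 0.0027, 0.0009]), array([ 1.7, 73.8, -1.7]))
9.85 [ -8.9 -16.7   9.4] 0.0096 (array([0.0013, 0.0027, 0.0009]), array([ -3.3, 148.8,  -1.7]))
```

Call:
play_rows --commands '[[[0,0,0,1,0,0,0.5],[0,0,0,0,0,0,0.5],[0,0,0,0,0,0,0.5],[0,0,0,0,0,-15,0.5],[0,0,0,0,0,-30,0.5],[0,0,0,0,0,0,0.5]]]'

```text
t: 10.45
ee_pos: [0.4815, 0.0824, 0.1282]
orientation: [179.7, -30.0, 75.7]
ft_force: [0.6, 0.1, -0.0]
gripper_width: 0.0439
gripper_force: 0.0
```

```bash
python3 meas.py 0; python3 go.py 1 0 -.060 .022
```

```text
u0 322 blue v 184 251 n 56
s from back bottom edge -0.0014999999999999927
s from back top edge -0.0095
10.5 [ 0.3  0.8 -0.3] 0.044 (array([ 0.0027, -0.0009,  0.0004]), array([-0.9, 73.5, 43. ]))
```

Call:
play_rows --commands '[[[0,0,0,0,37,0,0.5],[0,0,0,-1,36.5,0,0.5],[0,0,0,0,0,15,0.5],[0,0,0,0,0,15,0.5],[0,0,0,0,0,8,0.5],[0,0,0,0,0,5,0.5],[0,0,0,0,0,0,0.5],[0,0,0,0,0,0,1],[0,0,0,0,0,0,1],[0,0,0,0,0,0,1],[0,0,0,0,0,0,1]]]'

```text
t: 11.6
ee_pos: [0.5569, 0.0851, 0.0888]
orientation: [180.0, -30.1, 75.7]
ft_force: [-0.2, -0.8, -0.9]
gripper_width: 0.0143
gripper_force: 0.0
```

```bash
python3 meas.py 1; python3 go.py 1 0 -.060 .022
```

```text
u0 327 blue v 218 300 n 83
s from back bottom edge 0.0055000000000000136
s from back top edge -0.005999999999999997
11.65 [-0.4 -0.1 -1. ] 0.0101 (array([ 0.0006, -0.001 ,  0.0001]), array([ 0.2,  0.5, -0.5]))
```

Row 2 is gripped at width 10.1 mm and its slide sits about 5 mm out. Now I'll draw it.

Call:
play_rows --commands '[[[0,0,0,0,0,0,1],[0,0,0,-3,0,0,1],[0,0,0,-5,0,0,1],[0,0,0,-6,0,0,1],[0,0,0,-6,0,0,1],[0,0,0,-6,0,0,1],[0,0,0,-6,0,0,1],[0,0,0,-6,0,0,1],[0,0,0,-5,0,0,1],[0,0,0,-5,0,0,1],[0,0,0,0,0,0,1]]]'

```text
t: 12.75
ee_pos: [0.5464, 0.0438, 0.0641]
orientation: [-180.0, -30.0, 75.6]
ft_force: [-3.2, -4.4, 3.2]
gripper_width: 0.0093
gripper_force: 30.0
```

Call:
play_rows --commands '[[[0,0,0,-4,0,0,1],[0,0,0,-4,0,0,1],[0,0,0,0,0,0,1]]]'

```text
t: 13.05
ee_pos: [0.545, 0.038, 0.0605]
orientation: [180.0, -30.1, 75.6]
ft_force: [0.2, 0.5, 6.1]
gripper_width: 0.0094
gripper_force: 30.0
```

```bash
python3 meas.py 1; python3 go.py 1 0 -.060 .022
```

```text
u0 327 blue v 218 300 n 83
s from back bottom edge 0.06150000000000006
s from back top edge 0.05000000000000005
13.1 [-0.8 -1.8  5.9] 0.0097 (array([ 0.0006, -0.0015, -0.0001]), array([56.4,  0.4, -0.6]))
```

Call:
play_rows --commands '[[[0,0,0,-3,0,0,1],[0,0,0,-2,0,0,1],[0,0,0,0,0,0,1]]]'

```text
t: 13.4
ee_pos: [0.5446, 0.0376, 0.0596]
orientation: [180.0, -30.6, 75.7]
ft_force: [9.1, 23.8, 10.1]
gripper_width: 0.0097
gripper_force: 30.0
```

```bash
python3 meas.py 1; python3 go.py 1 0 -.060 .022
```

```text
u0 328 blue v 217 300 n 84
s from back bottom edge 0.06150000000000006
s from back top edge 0.05050000000000005
13.45 [ 9.2 23.4 10.2] 0.0101 (array([ 0.0002, -0.0094,  0.0002]), array([57.2,  0.5, -1.2]))
```

Row 2 runs to its full stop, so it's sound. Pushing it home.

Call:
play_rows --commands '[[[0,0,0,5,0,0,1],[0,0,0,7,0,0,1],[0,0,0,7,0,0,1],[0,0,0,7,0,0,1],[0,0,0,7,0,0,1],[0,0,0,7,0,0,1],[0,0,0,7,0,0,1],[0,0,0,6,0,0,1],[0,0,0,5,0,0,1],[0,0,0,4,0,0,1],[0,0,0,3,0,0,1],[0,0,0,0,0,0,1]]]'

```text
t: 14.65
ee_pos: [0.5577, 0.0883, 0.0905]
orientation: [180.0, -30.0, 75.7]
ft_force: [-1.0, -2.2, 6.6]
gripper_width: 0.0098
gripper_force: 30.0
```

Call:
play_rows --commands '[[[0,0,0,3,0,0,1],[0,0,0,0,0,0,1]]]'

```text
t: 14.85
ee_pos: [0.5582, 0.0898, 0.0915]
orientation: [180.0, -29.9, 75.7]
ft_force: [-2.8, -9.8, 2.7]
gripper_width: 0.01
gripper_force: 30.0
```

```bash
python3 meas.py 1; python3 go.py 1 0 -.060 .022
```

```text
u0 327 blue v 218 300 n 83
s from back bottom edge 8.673617379884035e-18
s from back top edge -0.01
14.9 [-3.3 -8.2  3.9] 0.0097 (array([ 0.0005,  0.0012, -0.0001]), array([-5.4,  0.3, -0.6]))
```

Call:
play_rows --commands '[[[0,0,0,2,0,0,1],[0,0,0,0,0,0,1],[0,0,0,-1,0,0,0.5],[0,0,0,0,0,0,0.5],[0,0,0,0,0,0,0.5],[0,0,0,0,0,-15,0.5],[0,0,0,0,0,-30,0.5],[0,0,0,0,0,0,0.5]]]'

```text
t: 15.7
ee_pos: [0.554, 0.069, 0.1337]
orientation: [179.7, -30.0, 75.8]
ft_force: [0.4, 0.6, -0.4]
gripper_width: 0.0441
gripper_force: 0.0
```

```bash
python3 meas.py 1;  python3 meas.py 2;python3 go.py 2 0 -.064 .022
```

```text
u0 325 blue v 202 262 n 61
s from back bottom edge 0.0030000000000000113
s from back top edge -0.006499999999999997
u0 446 blue v 215 262 n 46
s from back bottom edge 0.011500000000000019
s from back top edge 0.0005000000000000091
15.8 [-0.1 -0.1 -0.7] 0.0442 (array([ 0.0006, -0.001 , -0.0001]), array([-11.8,  75.6,  44.1]))
```

```bash
python3 - <<'E'
from h import *
im=cv2.imread("pics/last.png")
for u in(322,325,330): print(u,[(v,im[v,u].tolist()) for v in range(186,212,2)])
from station import viewer
q=np.load("p3.npy");ci=viewer.camera_info("wrist")
for s in(-.002,0,.003,.005): print(s,proj(ci,runner_pts(q,1,[[0,-.04-s,.014],[0,-.04-s,.046],[0,-.07-s,.046]])).round(0).tolist())
h=cv2.cvtColor(im,cv2.COLOR_BGR2HSV);m=cv2.inRange(h,(100,120,120),(135,255,255))[:, 300:360];print("bright blue rows",[(v,int(c)) for v,c in enumerate((m>0).sum(1)) if c>3][::6])
m=cv2.inRange(h,(15,90,60),(35,255,255));m[:,:270]=0;m[:,385:]=0;k,l,st,_=cv2.connectedComponentsWithStats(m);print([st[i].tolist() for i in range(1,k) if st[i,4]>25])
print("rib/post model",proj(ci,runner_pts(q,1,[[.018,y,-.004] for y in(-.069,-.043)])).round(0).tolist(),proj(ci,runner_pts(q,1,[[.018,y,.014] for y in(-.087,-.077)])).round(0).tolist())
E
```

```text
322 [(186, [104, 111, 111]), (188, [104, 112, 111]), (190, [105, 112, 111]), (192, [105, 114, 113]), (194, [91, 84, 79]), (196, [84, 70, 66]), (198, [85, 72, 68]), (200, [84, 70, 66]), (202, [83, 69, 64]), (204, [85, 69, 65]), (206, [85, 68, 63]), (208, [85, 68, 63]), (210, [86, 68, 63])]
325 [(186, [104, 111, 111]), (188, [104, 111, 111]), (190, [103, 110, 110]), (192, [104, 112, 112]), (194, [90, 84, 78]), (196, [82, 67, 62]), (198, [84, 69, 64]), (200, [82, 67, 62]), (202, [83, 67, 61]), (204, [84, 67, 61]), (206, [84, 67, 61]), (208, [84, 66, 60]), (210, [84, 65, 59])]
330 [(186, [105, 112, 111]), (188, [104, 112, 111]), (190, [104, 112, 111]), (192, [106, 113, 113]), (194, [92, 86, 81]), (196, [81, 63, 57]), (198, [82, 65, 59]), (200, [81, 63, 57]), (202, [81, 63, 56]), (204, [82, 63, 57]), (206, [82, 64, 58]), (208, [82, 63, 57]), (210, [82, 63, 57])]
-0.002 [[328.0, 194.0], [328.0, 211.0], [328.0, 264.0]]
0 [[328.0, 197.0], [328.0, 215.0], [328.0, 267.0]]
0.003 [[328.0, 202.0], [328.0, 220.0], [328.0, 272.0]]
0.005 [[328.0, 205.0], [328.0, 224.0], [328.0, 275.0]]
bright blue rows [(230, 4), (236, 8), (242, 17), (248, 18), (254, 18), (260, 16)]
[[279, 3, 9, 51, 319], [359, 2, 10, 51, 443], [286, 191, 9, 41, 324], [355, 190, 10, 41, 353], [344, 237, 13, 28, 182], [294, 238, 12, 27, 171], [270, 379, 115, 5, 575]]
rib/post model [[354.0, 231.0], [355.0, 194.0]] [[355.0, 268.0], [356.0, 253.0]]
```

Row 2's true tab edge is at v=194, which is home. On to row 3.

Call:
play_rows --commands '[[[0,0,0,-6,38,0,0.5],[0,0,0,-6,37.5,0,0.5],[0,0,0,0,0,15,0.5],[0,0,0,0,0,15,0.5],[0,0,0,0,0,9,0.5],[0,0,0,0,0,5,0.5],[0,0,0,0,0,0,0.5],[0,0,0,0,0,0,1],[0,0,0,0,0,0,1],[0,0,0,0,0,0,1],[0,0,0,0,0,0,1],[0,0,0,0,0,0,1]]]'

```text
t: 17.0
ee_pos: [0.6289, 0.0626, 0.0876]
orientation: [180.0, -30.0, 75.7]
ft_force: [-0.9, -0.6, 1.4]
gripper_width: 0.0096
gripper_force: 30.0
```

Call:
play_rows --commands '[[[0,0,0,-3,0,0,1],[0,0,0,-5,0,0,1],[0,0,0,-6,0,0,1],[0,0,0,-6,0,0,1],[0,0,0,-6,0,0,1],[0,0,0,-6,0,0,1],[0,0,0,-6,0,0,1],[0,0,0,-5,0,0,1],[0,0,0,-4,0,0,1],[0,0,0,-4,0,0,1],[0,0,0,0,0,0,1]]]'

```text
t: 18.1
ee_pos: [0.6183, 0.0202, 0.0622]
orientation: [180.0, -30.2, 75.7]
ft_force: [-0.2, 2.5, 5.9]
gripper_width: 0.0096
gripper_force: 30.0
```

```bash
python3 meas.py 2; python3 go.py 2 0 -.064 .022
```

```text
u0 326 blue v 220 300 n 81
s from back bottom edge 0.06100000000000006
s from back top edge 0.04950000000000005
18.15 [-0.2  2.2  5.7] 0.0096 (array([ 0.0006, -0.0026,  0.0001]), array([50.7, -0.1,  0.3]))
```

Call:
play_rows --commands '[[[0,0,0,-3,0,0,1],[0,0,0,-2,0,0,1],[0,0,0,0,0,0,1]]]'

```text
t: 18.45
ee_pos: [0.6181, 0.0199, 0.0613]
orientation: [179.9, -30.6, 75.7]
ft_force: [7.3, 22.0, 11.6]
gripper_width: 0.0095
gripper_force: 30.0
```

```bash
python3 meas.py 2; python3 go.py 2 0 -.064 .022
```

```text
u0 327 blue v 219 300 n 82
s from back bottom edge 0.06150000000000006
s from back top edge 0.05000000000000005
18.5 [ 8.3 22.2 10.4] 0.0097 (array([ 0.0005, -0.0096,  0.0014]), array([51.5,  0. , -0.3]))
```

Call:
play_rows --commands '[[[0,0,0,5,0,0,1],[0,0,0,7,0,0,1],[0,0,0,7,0,0,1],[0,0,0,7,0,0,1],[0,0,0,7,0,0,1],[0,0,0,7,0,0,1],[0,0,0,7,0,0,1],[0,0,0,6,0,0,1],[0,0,0,5,0,0,1],[0,0,0,4,0,0,1],[0,0,0,3,0,0,1],[0,0,0,0,0,0,1]]]'

```text
t: 19.7
ee_pos: [0.6309, 0.0702, 0.0921]
orientation: [180.0, -30.0, 75.7]
ft_force: [-3.3, -2.0, 6.6]
gripper_width: 0.0097
gripper_force: 30.0
```

Call:
play_rows --commands '[[[0,0,0,3,0,0,1],[0,0,0,2,0,0,1],[0,0,0,0,0,0,1]]]'

```text
t: 20.0
ee_pos: [0.6319, 0.0728, 0.0937]
orientation: [180.0, -29.9, 75.6]
ft_force: [-3.9, -9.4, 1.9]
gripper_width: 0.0098
gripper_force: 30.0
```

```bash
python3 meas.py 2; python3 go.py 2 0 -.064 .022
```

```text
u0 326 blue v 220 300 n 81
s from back bottom edge -0.0014999999999999927
s from back top edge -0.01
20.05 [-3.1 -9.9  2.3] 0.0099 (array([ 0.0006,  0.0017, -0.0006]), array([-12. ,  -0.3,   0.5]))
```

```bash
python3 - <<'E'
from h import *
from station import viewer
q=np.load("p3.npy");T=viewer.camera_info("top");S=viewer.camera_info("scene")
def ray(c,u,v):
    f=200/np.tan(np.radians(c['fov_y']/2));R=np.array(c['R']);d=R.T@[(u-c['cx'])/f,(v-c['cy'])/f,1];return -R.T@np.array(c['t']),d/np.linalg.norm(d)
for a,b in(((224.5,141),(434,97)),((204.5,257),(441,198))):
    pass
# ends: scene top end=near robot; top view bottom end=near robot
for nm,a,b in(("near",(204.5,257),(434,97)),("far",(224.5,141),(441,198))):
    o1,d1=ray(T,*a);o2,d2=ray(S,*b);k=np.linalg.lstsq(np.c_[d1,-d2],o2-o1,rcond=None)[0];X=(o1+d1*k[0]+o2+d2*k[1])/2
    rel=Rx30.T@Rz(q[2]).T@(X-row_mid(q,0));print(nm,X.round(3),"gap",np.linalg.norm(o1+d1*k[0]-o2-d2*k[1]).round(4),"rel to row0 mid (x, slope, n)",rel.round(3))
E
```

```text
near [0.45  0.191 0.286] gap 0.0032 rel to row0 mid (x, slope, n) [-0.055  0.104  0.154]
far [0.706 0.129 0.278] gap 0.0023 rel to row0 mid (x, slope, n) [0.208 0.103 0.145]
```

Call:
play_rows --commands '[[[0,0,0,-1,0,0,0.5],[0,0,0,0,0,0,0.5],[0,0,0,0,0,0,0.5],[0,0,0,0,0,-20,0.5],[0,0,0,-5,0,-40,0.4],[0,0,0,0,-40,-10,0.35],[0,0,0,0,-40,0,0.35],[0,0,0,0,-40,0,0.35],[0,0,0,0,-30,0,0.35],[0,0,0,0,0,0,0.35]]]'

```text
t: 21.05
ee_pos: [0.4737, 0.074, 0.1521]
orientation: [-179.9, -30.1, 75.6]
ft_force: [0.4, 0.9, 0.8]
gripper_width: 0.0573
gripper_force: 0.0
```

```bash
python3 meas.py 0; python3 go.py 0 0 -.01 -.013
```

```text
u0 331 blue v 186 238 n 53
s from back bottom edge 0.0030000000000000113
s from back top edge -0.005499999999999996
21.1 [-0.   0.8  0.2] 0.0573 (array([ 0.0003, -0.0011,  0.0002]), array([ 45.8,   0.9, 105.5]))
```

Call:
play_rows --commands '[[[0,0,0,21,0.5,0,0.35],[0,0,0,21,0.5,0,0.35],[0,0,0,0,0,20,0.35],[0,0,0,0,0,20,0.35],[0,0,0,0,0,15,0.35],[0,0,0,0,0,10,0.35],[0,0,0,0,0,10,0.35],[0,0,0,0,0,0,0.35]]]'

```text
t: 21.9
ee_pos: [0.4961, 0.1443, 0.1073]
orientation: [-179.9, -30.1, 75.6]
ft_force: [0.6, -0.5, 0.3]
gripper_width: 0.0572
gripper_force: 0.0
```

```bash
python3 go.py 0 0 -.014 -.011; python3 -c "
from station import arm;print(arm.get_obs()['q'].round(1))"
```

```text
21.9 [ 0.6 -0.5  0.3] 0.0572 (array([-0.0013, -0.001 , -0.0002]), array([ 0.3, -1. , 27.4]))
[-12.1  24.9 101.   35.9  58.5 -18.2]
```

Call:
play_rows --commands '[[[0,0,0,0,-0.5,6,0.35],[0,0,0,0,0,6,0.35],[0,0,0,0,0,5,0.35],[0,0,0,0,0,0,0.35]]]'

```text
t: 22.3
ee_pos: [0.4974, 0.1526, 0.093]
orientation: [-180.0, -30.1, 75.6]
ft_force: [0.3, -0.4, 0.4]
gripper_width: 0.0574
gripper_force: 0.0
```

Call:
play_rows --commands '[[[0,0,0,0,0,4,0.35],[0,0,0,0,0,3,0.35],[0,0,0,0,0,2,0.35],[0,0,0,0,0,0,0.35]]]'

```text
t: 22.7
ee_pos: [0.4986, 0.1568, 0.0854]
orientation: [-180.0, -30.1, 75.7]
ft_force: [-0.3, 0.6, -0.1]
gripper_width: 0.0574
gripper_force: 0.0
```

Call:
play_rows --commands '[[[0,0,0,0,0,0,1],[0,0,0,0,0,0,1],[0,0,0,0,0,0,1],[0,0,0,0,0,0,1],[0,0,0,0,0,0,1]]]'

```text
t: 23.2
ee_pos: [0.4988, 0.1566, 0.0857]
orientation: [180.0, -30.1, 75.7]
ft_force: [1.0, -0.6, 0.7]
gripper_width: 0.0358
gripper_force: 30.0
```

```bash
python3 go.py 0 0 -.014 -.011
```

```text
23.2 [ 1.  -0.6  0.7] 0.0358 (array([ 0.0004, -0.0009,  0.0001]), array([ 0.2, -0.6,  2.4]))
```

Gripped at 35.8 mm. I'll lift square to the slope, then move away downhill.

Call:
play_rows --commands '[[[0,0,0,0,0,-4,1],[0,0,0,0,0,-6,1],[0,0,0,0,0,-8,1],[0,0,0,0,0,-8,1],[0,0,0,0,0,-10,1],[0,0,0,0,0,-6,1],[0,0,0,0,0,0,1]]]'

```text
t: 23.9
ee_pos: [0.4938, 0.1358, 0.1228]
orientation: [179.9, -30.1, 75.7]
ft_force: [0.3, 0.0, -5.0]
gripper_width: 0.0357
gripper_force: 30.0
```

```bash
python3 meas.py 0; python3 go.py 0 0 -.014 -.011
```

```text
u0 325 blue v 338 377 n 40
s from back bottom edge 0.03700000000000004
s from back top edge 0.01200000000000002
23.95 [ 0.1 -0.6 -5.5] 0.0358 (array([ 0.001 , -0.0009,  0.0001]), array([ 0.2, -0.6, 44.7]))
```

```bash
cat > tr.py <<'E'
from h import *
from station import arm
b=np.load("tray.npy");o=arm.get_obs();a=b[2]
x=np.array([np.cos(a),np.sin(a),0]);z=np.array([0,0,-1.]);Rt=np.c_[x,np.cross(z,x),z]
C=np.array([b[0],b[1],0])-.014*x
print(o['t'],o['ft_force'].round(1),"no-turn shift to W1",delta(o,None,[.44,-.03,.22])[1])
w,_=delta(o,Rt);print("turn",w,np.degrees(np.linalg.norm(w)))
for P in([.44,-.03,.22],C+[0,0,.20],C+[0,0,.006]): print(np.round(P,3),delta(o,Rt,P)[1])
E
python3 tr.py
```

```text
23.95 [ 0.1 -0.6 -5.5] no-turn shift to W1 [-101.8  -10.6 -171.8]
turn [-0.2869 -0.4708  1.0719] 69.06301833655313
[ 0.44 -0.03  0.22] [-88.8 150.2 -97.7]
[ 0.469 -0.3    0.2  ] [-119.8  419.9  -77.7]
[ 0.469 -0.3    0.006] [-119.8  419.9  116.3]
```

Call:
play_rows --commands '[[[0,0,0,-15,-1,-9,1],[0,0,0,-25,-2,-15,1],[0,0,0,-25,-2,-16,1],[0,0,0,-10,-2,-30,1],[0,0,0,-10,-2,-34,1],[0,0,0,-10,-2,-34,1],[0,0,0,-7,0,-34,1],[0,0,0,0,0,0,1]]]'

```text
t: 24.75
ee_pos: [0.4405, -0.0325, 0.222]
orientation: [179.6, -29.9, 75.7]
ft_force: [0.5, 0.6, -4.9]
gripper_width: 0.0358
gripper_force: 30.0
```

Call:
play_rows --commands '[[[-0.0239,-0.0392,0.0893,0,0,0,1],[-0.0239,-0.0392,0.0893,0,0,0,1],[-0.0239,-0.0392,0.0893,0,0,0,1],[-0.0239,-0.0392,0.0893,0,0,0,1],[-0.0239,-0.0392,0.0893,0,0,0,1],[-0.0239,-0.0392,0.0893,0,0,0,1],[-0.0239,-0.0392,0.0893,0,0,0,1],[-0.0239,-0.0392,0.0893,0,0,0,1],[-0.0239,-0.0392,0.0893,0,0,0,1],[-0.0239,-0.0392,0.0893,0,0,0,1],[-0.0239,-0.0392,0.0893,0,0,0,1],[-0.0239,-0.0392,0.0893,0,0,0,1]]]'

```text
t: 25.95
ee_pos: [0.439, -0.0288, 0.2187]
orientation: [-179.9, 0.2, 12.6]
ft_force: [0.1, 0.5, -5.4]
gripper_width: 0.0361
gripper_force: 30.0
```

```bash
python3 tr.py; python3 -c "
from station import arm;print(arm.get_obs()['q'].round(1),arm.get_obs()['gripper_width'])"
```

```text
25.95 [ 0.1  0.5 -5.4] no-turn shift to W1 [ 0.7  1.4 -1.3]
turn [-0.0017  0.0033 -0.0021] 0.24436498829970227
[ 0.44 -0.03  0.22] [ 0.7  1.4 -1.3]
[ 0.469 -0.3    0.2  ] [-30.2 271.1  18.7]
[ 0.469 -0.3    0.006] [-30.2 271.1 212.7]
[-19.2  11.6  92.   -0.   76.6  58.2] 0.036053370788541664
```

Call:
play_rows --commands '[[[0,0,0,-3,25,0,1],[0,0,0,-4,36,2,1],[0,0,0,-4,36,2,1],[0,0,0,-4,36,3,1],[0,0,0,-4,36,3,1],[0,0,0,-4,36,3,1],[0,0,0,-4,36,3,1],[0,0,0,-3,30,3,1],[0,0,0,0,0,0,1],[0,0,0,0,0,0,1]]]'

```text
t: 26.95
ee_pos: [0.4701, -0.3, 0.1991]
orientation: [-179.8, 0.1, 12.8]
ft_force: [0.1, 0.4, -4.5]
gripper_width: 0.036
gripper_force: 30.0
```

```bash
python3 tr.py; python3 - <<'E'
from h import *
from station import viewer
ci=viewer.camera_info("wrist");im=viewer.get_image("wrist");b=np.load("tray.npy")
for z,hx,hy in((.035,.105,.07),(.005,.1,.065)):
    P=np.array([[-hx,-hy,z],[hx,-hy,z],[hx,hy,z],[-hx,hy,z]])@Rz(b[2]).T+[b[0],b[1],0]
    cv2.polylines(im,[np.int32(proj(ci,P))],1,(0,255,0),1)
cv2.imwrite("pics/w9.png",im)
E
```

```text
26.95 [ 0.1  0.4 -4.5] no-turn shift to W1 [  30.3 -270.   -19.8]
turn [-0.0039  0.0013  0.0006] 0.2380362106932529
[ 0.44 -0.03  0.22] [  30.1 -270.   -20.9]
[ 0.469 -0.3    0.2  ] [-0.8 -0.2 -0.9]
[ 0.469 -0.3    0.006] [ -0.8  -0.2 193.1]
```

View pics/w9.png

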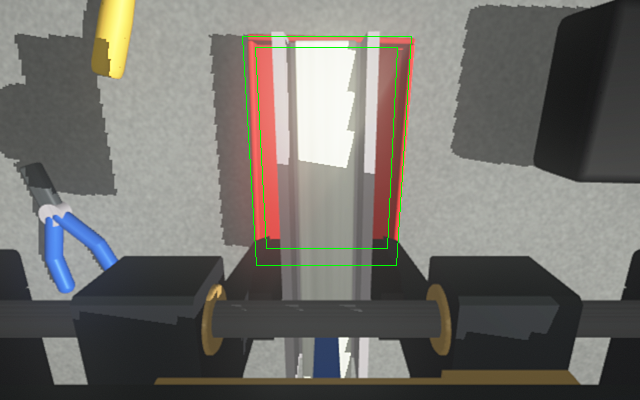

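The runner hangs straight over the red tray, whose outline at (245–412, 36–265) matches the model. The pliers at (60,210) are well clear, so I'll lower it.

Call:
play_rows --commands '[[[0,0,0,0,0,20,1],[0,0,0,0,0,35,1],[0,0,0,0,0,35,1],[0,0,0,0,0,35,1],[0,0,0,0,0,25,1],[0,0,0,0,0,15,1],[0,0,0,0,0,8,1],[0,0,0,0,0,6,1],[0,0,0,0,0,4,1],[0,0,0,0,0,0,1]]]'

```text
t: 28.0
ee_pos: [0.4703, -0.3006, 0.0178]
orientation: [-180.0, 0.0, 12.8]
ft_force: [-0.0, -0.5, -5.2]
gripper_width: 0.0357
gripper_force: 30.0
```

Call:
play_rows --commands '[[[0,0,0,0,0,2,1],[0,0,0,0,0,2,1],[0,0,0,0,0,2,1],[0,0,0,0,0,0,1]]]'

```text
t: 28.4
ee_pos: [0.47, -0.3007, 0.0114]
orientation: [-179.9, 0.0, 12.8]
ft_force: [-0.5, -0.4, -5.4]
gripper_width: 0.0357
gripper_force: 30.0
```

Call:
play_rows --commands '[[[0,0,0,0,0,2,1],[0,0,0,0,0,2,1],[0,0,0,0,0,0,1]]]'

```text
t: 28.7
ee_pos: [0.4702, -0.3009, 0.0084]
orientation: [180.0, 0.0, 12.8]
ft_force: [-2.9, 2.1, 4.4]
gripper_width: 0.0357
gripper_force: 30.0
```

Call:
play_rows --commands '[[[0,0,0,0,0,1,1],[0,0,0,0,0,1,1],[0,0,0,0,0,0,1]]]'

```text
t: 29.0
ee_pos: [0.4702, -0.3009, 0.0084]
orientation: [179.9, -0.0, 12.8]
ft_force: [-7.4, 5.7, 24.7]
gripper_width: 0.0356
gripper_force: 30.0
```

Call:
play_rows --commands '[[[0,0,0,0,0,-2,1],[0,0,0,0,0,0,0.4],[0,0,0,0,0,0,0.35],[0,0,0,0,0,0,0.35],[0,0,0,0,0,0,0.35],[0,0,0,0,0,-15,0.35],[0,0,0,0,0,-30,0.35],[0,0,0,0,0,-45,0.35],[0,0,0,0,0,-45,0.35],[0,0,0,-30,0,-35,0.35],[0,0,0,-40,0,-20,0.35],[0,0,0,0,0,0,0.35]]]'

```text
t: 30.2
ee_pos: [0.4, -0.3176, 0.2005]
orientation: [179.8, -0.1, 12.6]
ft_force: [0.6, 0.6, 0.0]
gripper_width: 0.0572
gripper_force: 0.0
```

```bash
python3 - <<'E'
from h import *
from station import viewer
b=np.load("tray.npy");ci=viewer.camera_info("wrist");im=viewer.get_image("wrist");cv2.imwrite("pics/w10.png",im)
h=cv2.cvtColor(im,cv2.COLOR_BGR2HSV);bl=cv2.inRange(h,(100,60,25),(135,255,255));red=cv2.inRange(h,(0,120,40),(8,255,255))|cv2.inRange(h,(172,120,40),(180,255,255))
for nm,m in(("blue",bl),("red",red)):
    k,l,st,c=cv2.connectedComponentsWithStats(m);print(nm,[(st[i].tolist(),c[i].round(0).tolist()) for i in range(1,k) if st[i,4]>150])
X=lambda P:proj(ci,np.array(P)@Rz(b[2]).T+[b[0],b[1],0]).round(0).tolist()
print("tab top model home",X([[-.07,0,.065],[-.04,0,.065],[-.04,0,.033]]),"runner ends top",X([[-.075,-.018,.033],[-.075,.018,.033],[.075,-.018,.033],[.075,.018,.033]]))
t=viewer.get_image("top");s=viewer.get_image("scene");cv2.imwrite("pics/t2.png",t);cv2.imwrite("pics/s2.png",s)
t0=cv2.imread("pics/top0.png");print([(n,int(cv2.absdiff(t,t0)[y0:y1,x0:x1].max())) for n,x0,y0,x1,y1 in(("can",400,128,428,165),("drv",320,172,335,232),("green",240,100,270,155))])
# edges of the white runner in tray rows, wrist
for v in(80,140,200):
    r=np.where((h[v,:,1]<60)&(h[v,:,2]>60))[0];print(v,"non-red span",[(int(a[0]),int(a[-1])) for a in np.split(r,np.where(np.diff(r)>2)[0]+1) if 10<len(a)])
E
```

```text
blue [([319, 124, 12, 37, 400], [325.0, 142.0]), ([24, 143, 86, 91, 3334], [57.0, 185.0])]
red [([240, 0, 172, 196, 20644], [322.0, 107.0])]
tab top model home [[323.0, 165.0], [323.0, 129.0], [323.0, 125.0]] runner ends top [[343.0, 164.0], [304.0, 164.0], [345.0, -19.0], [300.0, -19.0]]
[('can', 7), ('drv', 6), ('green', 7)]
80 non-red span [(0, 236), (303, 344), (406, 540), (598, 639)]
140 non-red span [(0, 244), (306, 318), (331, 343), (401, 639)]
200 non-red span [(0, 26), (49, 83), (105, 639)]
```

```bash
python3 -c "
from station import job;print(job.close_job())"
```

```text
the job is handed in; nothing more can be done
None
```

I checked all three runners in order; the nearest one jammed part-way and now lies flat in the middle of the red tray with its slide home. The other two ran fully out and are home in their rows. I handed the job in at about 30 s, and the hand-in gave no verdict.

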